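# Seat the ball dish on its sprung swivel stand and hold it turned

### The arm

A 6-joint arm with a two-finger parallel gripper is mounted at the origin on the work surface. World frame = base frame: x ahead of the robot, y to its left, z up, the work surface at z = 0. Lengths are in m, angles in rad, forces in N, time in s.
With the tool pointing down it reaches from about 0.35 to 0.975 m from the base axis. Payload 4.9 kg.
Tool frame: the origin (TCP) lies between the finger pads; the fingertips stand 25 mm ahead of it and the grasp point (between the pads) lies 6 mm ahead of it; z points along the fingers, y is the line along which they close (so a half turn about z gives the same grasp; the last joint's range is limited). The gripper opens to 85 mm and grips with 20 to 120 N. Pads are 22 mm wide; open, the fingers measure 114 mm over their backs; the gripper's body (76 mm by 85 mm) begins 54 mm behind the grasp point. The pads swing forward as they close: fully open they stand 13 mm farther back than shut.
Start: joints at [1.197, 0.053, 1.613, -0, 1.476, -0.119], TCP at [0.158, 0.605, 0.219] pointing down, gripper open.
Joint ranges: [-3.01, 3.01], [-1.01, 2.22], [0.06, 2.58], [-1.02, 4.17], [0.09, 2.62], [-3.14, 3.14]. Speed limits (rad/s): [2.57, 2.57, 3.14, 3.14, 3.14, 3.14].

### API

Orientations are given as a unit quaternion [w, x, y, z].
In Python, from plant import manip gives the robot as it stands.
- The arm moves only by the shell command python3 -m inch 'ROWS'. ROWS is JSON, a list of rows, each a list of 3 entries, a list of its own where there are three numbers: the shift along the tool's x, y, z in m, then the turn, a rotation vector about the tool's x, y, z in rad, then the opening, from 0 (shut) to 1 (fully open). A call has 1 to 8 rows; each row shifts and turns the commanded pose from where the row before left it, along the tool's axes as they then stand; what a row does not reach is not made up. A row lasts 1/10 s, in which the tool goes at most 50 mm and 8.59 degrees, less where a joint would pass 70% of its speed; a pose out of reach is approached as far as the arm can. A call with a gripper value outside its range is refused whole. The fingers move at their own pace and stop on an object; the grip force is fixed at half the most. Time passes only in rows, so rows that do not move let the fingers close. It gives the time, the measured TCP pose, the force, the opening and the grip force at its end, in the units of the state.
- manip.state(): the state, without advancing time (a new reading comes with each control period).
- manip.grab_frame(name): name is "side" or "top" or "wrist"; returns (picture, depth): 420x560x3 uint8, red, green, blue; 420x560 float32, m along the optical axis (not along the pixel's ray), 0 where there is no reading.
- manip.camera_params(name): a dict with "camera_matrix" (3x3 intrinsics, pixels), "rvec" (rotation vector, rad) and "tvec" (3), from world to camera coordinates, as OpenCV has them. Camera axes: x right, y down, z forward; pixel columns grow to the right and rows downward; lengths in m; the calibration is good to about 2 mm. A picture is of the moment at which its call begins: read the wrist's pose just before it. camera_params takes no time and is no camera call; for the wrist camera it gives the pose at the moment of the call.
- manip.job_done(): hands the job in; it is judged then, once.
Trained networks look in the newest picture that a camera, given by its name, has taken for a name from the list of things; names that differ only in an ending like _2 or _b are one class to them, and where a whole thing is asked for, a point or a joint stands for the part that bears it (a point fixed in the world has none). Each returns a list of dicts, best first, with "score" (0 to 1); they miss things now and then, are a little off and sometimes report something else, mostly with a low value. They report only what shows in the picture. A call takes as long as a camera call. They do not tell look-alikes from the thing itself.
- manip.look_for(camera, label): "point" ([x, y, z] in m, in world coordinates, good to about 4 mm: the middle of the surface that is visible of it).
The state is a dict: "time": time; "joint_pos": joint angles; "joint_vel": joint speeds; "joint_efforts": joint torques, N m; "tool_pos": TCP position; "tool_rot": TCP orientation; "contact_force": force on the tool from outside, world axes, zero at the start; "ft_torque": the same for the moment, N m; "gripper_width": opening from 0.0 (shut) to 1.0 (fully open); "grasp_force": force on a finger pad.
Only numpy, scipy, OpenCV 4.12 (cv2) and the standard library are available. Lean on these libraries where they do the work, as an engineer would, in place of code of your own. Each camera call takes 0.05 s, during which the arm holds its last target. There are 200 camera calls.

### The job

Pick up the dish by its arch handle, keeping it level with the loose ball in its middle, and lower it over the two pins of the swivel stand until it rests flush. Then, without letting go of the handle, turn the dish and swivel together a quarter turn anticlockwise (seen from above), so that the pins line up with the two small upright nubs on the stand's foot, and finish still gripping the handle there, because the swivel springs back when let go. The ball must stay in the middle of the dish throughout, and the other things on the counter must be left alone.

Things in the scene. Friction and masses are not known exactly. Their poses are not given: they have to be found in the camera images.
- dish: Upper tier: round shallow plastic dish, 122 mm across, 22 mm high, 0.2 kg. On its own x axis two flat ears, 32 mm square, 8 mm thick, reach out to 88 mm, each with a 14 mm through hole at x = -72 and +72 mm. An arch handle spans it along its y axis, its posts at y = -64 and +64 mm. Origin: centre of the underside, z up; it stands on the counter. The same after half a turn.
- dish_mid (a point): Centre of the dish's underside (the body's origin). The dish floor slopes down to the middle; the floor at the middle is 5 mm above this point.
- dish_grip (a point): Middle of the handle's level top bar, 108 mm above the dish's underside. The bar runs along the dish's y axis, 136 mm long, 16 mm wide (along x; pinch it across this) and 20 mm tall (from 98 to 118 mm above the underside).
- ball: Loose rubber ball, 40 mm across, about 35 g, resting in the middle of the dish under the handle.
- ball_center (a point): Centre of the ball: at rest 25 mm above the dish's underside, with 53 mm from the top of the ball to the underside of the handle's bar.
- stand: Lower tier: the fixed foot of the swivel stand, bolted down, a disc 150 mm across with a short arm on either side, along its own y axis, each ending in an upright nub 36 mm tall at y = -103 and +103 mm. Origin: centre of its underside on the counter, on the vertical swivel axis.
- swivel_top (a point): Centre of the swivel disc's flat top face, 40 mm above the counter on the swivel axis; turns with the disc (184 mm across). Two upright pins with tapered tips, 10 mm across, 24 mm tall, stand on its own x axis at x = -72 and +72 mm; the holes of the dish's ears go over them. The dish is flush when its underside lies on this face.
- swivel (a joint): Angle of the swivel disc in rad: 0 at rest (pins along the stand's x axis), growing anticlockwise seen from above; 1.571 is a quarter turn (pins in line with the nubs on the stand's y axis). Stops at -0.05 and 2.3. A weak spring (0.06 N m per rad) turns it back to about 0 when let go.
- coaster: Hard silicone coaster, a disc 84 mm across and 7 mm thick, stuck to the counter between dish and stand. Origin: centre of its underside.
- bulb: Mushroom-shaped LED bulb standing dome down on the coaster, 60 mm across, 88 mm tall (its top 95 mm above the counter), 60 g. Leave alone. Origin: centre of its underside.
- tumbler: Smoke glass tumbler of AAA cells, 72 mm across, 95 mm tall. Leave alone. Origin: centre of its underside.
- shell: White round smoke detector shell, 104 mm across, 34 mm tall. Leave alone. Origin: centre of its underside.
- torch: Hand torch lying on the counter along its own y axis, 155 mm long, 40 mm tall. Leave alone. Origin: on the counter under its barrel.
- padlock: Brass padlock standing on the counter, 42 mm wide, 67 mm tall. Leave alone. Origin: centre of its underside.
- driver: Screwdriver lying on the counter, along its own x axis. Leave alone.
Things that resemble listed ones, but are neither listed nor needed, are in the scene too. Of the things like the stand, leave any that is yellow; of the rest the larger one is meant.

How it is judged:
On the way, in this order (a step that is already met when the one before it is completed fails the run):
1. The dish is lifted clear of the counter by the gripper, level, with the ball in its middle (height (world z) of dish_mid above 0.06 m and angle between dish's own z axis and vertical below 0.15 rad and horizontal distance between ball_center and dish_mid below 0.03 m and z of ball_center in the frame of dish between 0.01 and 0.04 m and contact force between the fingers and dish above 5 N), for 0.2 s.
2. The dish rests flush over both pins, still gripped, the swivel not yet turned, the ball in the middle (horizontal distance between dish_mid and swivel_top below 0.006 m and z of dish_mid in the frame of swivel_top below 0.003 m and angle between the x axis of dish and the x axis of swivel_top, either way round below 0.08 rad and angle between dish's own z axis and vertical below 0.06 rad and horizontal distance between ball_center and dish_mid below 0.03 m and z of ball_center in the frame of dish between 0.01 and 0.04 m and contact force between the fingers and dish above 5 N and value of joint swivel below 0.3 rad), for 0.2 s.
At the end, for the whole second after the job is handed in: Dish flush over both pins (within 3 mm of the face, 6 mm of centre, level within 0.06 rad), swivel at rest at a quarter turn (1.571 within 0.13 rad), fingers still gripping the dish (over 5 N), ball centre within 20 mm of the dish centre (horizontal distance between dish_mid and swivel_top below 0.006 m and z of dish_mid in the frame of swivel_top below 0.003 m and angle between the x axis of dish and the x axis of swivel_top, either way round below 0.08 rad and angle between dish's own z axis and vertical below 0.06 rad and horizontal distance between ball_center and dish_mid below 0.02 m and z of ball_center in the frame of dish between 0.01 and 0.04 m and contact force between the fingers and dish above 5 N and value of joint swivel between 1.441 and 1.701 rad and angular speed of dish below 0.1 rad/s); the arm keeps its last pose, push and grip.
It fails at once if The ball leaves the middle of the dish (its centre more than 32 mm from the dish's centre) (horizontal distance between ball_center and dish_mid above 0.032 m).
It fails at once if The dish is tipped by more than 0.2 rad (11 degrees) (angle between dish's own z axis and vertical above 0.2 rad).
It fails at once if A bystander is moved by more than 25 mm (distance of any of bulb, tumbler, shell, torch, padlock, driver from where it was at the start of the episode above 0.025 m).
It fails at once if The bulb or the tumbler is tipped over (angle between any of bulb, tumbler's own z axis and vertical above 0.5 rad).
It also fails if it takes over 64 s, if anything falls off the work surface, if the arm or the gripper's body presses on something with over 40 N, if the wrist force passes 120 N, or if a joint passes its speed limit or range.

## Working session

There is one attempt and no reset: what is moved stays moved. The work goes in short steps, Python scripts to look and compute and a shell command to move; the robot and the scene stay as the last step left them, time stands still between calls to the robot, and variables do not carry over. Pictures are saved under pics/ and viewed, at most 10 in all, crops included, and the job is handed in when it is done.

```bash
mkdir -p pics; ls; cat > h.py <<'E'
import numpy as np, cv2
from plant import manip
def cam(n):
    p=manip.camera_params(n); K=np.array(p["camera_matrix"]); R=cv2.Rodrigues(np.array(p["rvec"],float))[0]; t=np.array(p["tvec"],float).ravel()
    return K,R,t
def cloud(n,save=None):
    c=cam(n); im,d=manip.grab_frame(n)
    K,R,t=c; v,u=np.mgrid[:d.shape[0],:d.shape[1]]
    P=np.stack([(u-K[0,2])/K[0,0]*d,(v-K[1,2])/K[1,1]*d,d],-1)
    W=(P-t)@R; W[d==0]=np.nan
    if save: cv2.imwrite(save,im[:,:,::-1])
    return im,d,W
def proj(n,p):
    K,R,t=cam(n); q=K@(R@np.array(p)+t); return q[:2]/q[2]
E
python3 - <<'E'
from h import *
for n in ["top","side"]:
    im,d,W=cloud(n,f"pics/{n}1.png"); np.savez(f"{n}1.npz",im=im,W=W)
    for l in ["dish","dish_grip","ball","stand","swivel_top","bulb","tumbler","coaster","shell","torch","padlock","driver"]:
        for r in manip.look_for(n,l)[:3]: print(n,l,round(r["score"],2),np.round(r["point"],3),np.round(proj(n,r["point"])))
print(manip.state())
E
```

```text
pics
top dish 0.81 [0.501 0.239 0.007] [194. 216.]
top dish 0.37 [ 0.758 -0.137  0.029] [332. 127.]
top dish_grip 0.97 [0.502 0.239 0.013] [194. 215.]
top ball 0.62 [0.505 0.232 0.039] [195. 212.]
top stand 0.96 [0.235 0.288 0.046] [166. 316.]
top stand 0.87 [ 0.478 -0.204  0.037] [359. 225.]
top stand 0.87 [ 0.246 -0.33   0.025] [409. 316.]
top swivel_top 0.92 [ 0.478 -0.206  0.043] [360. 225.]
top swivel_top 0.92 [0.236 0.29  0.036] [166. 315.]
top swivel_top 0.75 [ 0.248 -0.332  0.028] [410. 315.]
top bulb 0.54 [0.472 0.005 0.044] [280. 225.]
top bulb 0.37 [0.741 0.228 0.026] [202. 130.]
top tumbler 0.57 [0.772 0.007 0.071] [281. 115.]
top coaster 0.91 [0.479 0.011 0.006] [278. 225.]
top coaster 0.69 [0.508 0.239 0.011] [194. 212.]
top shell 0.7 [ 0.756 -0.139  0.029] [333. 127.]
top torch 0.96 [0.735 0.228 0.028] [202. 132.]
top padlock 0.45 [ 0.552 -0.417  0.041] [438. 199.]
top driver 0.59 [0.502 0.424 0.02 ] [125. 213.]
side dish 0.63 [0.505 0.229 0.014] [266. 182.]
side dish_grip 0.98 [0.505 0.225 0.014] [267. 183.]
side dish_grip 0.43 [ 0.554 -0.43   0.038] [314. 358.]
side 
[... 782 characters left out ...]
'joint_pos': array([ 1.19698240e+00,  5.27350867e-02,  1.61289159e+00, -2.54261049e-05,
        1.47602519e+00, -1.18975885e-01]), 'joint_vel': array([-0.00045134,  0.00038124,  0.00051366,  0.00143162, -0.00052937,
       -0.00100528]), 'joint_efforts': array([-2.89834861e-04, -3.93682337e+01, -3.70451367e+01, -9.89342402e-05,
        6.43809944e-04, -9.64786651e-08]), 'tool_pos': array([0.15753882, 0.6047946 , 0.21868683]), 'tool_rot': array([ 5.05263196e-06,  1.27073321e-01,  9.91893326e-01, -3.17984355e-05]), 'contact_force': array([ 0.22811547,  0.38826823, -0.87978272]), 'ft_torque': array([-0.00517913, -0.01856025, -0.02849799]), 'grasp_force': 0.0, 'gripper_width': 0.997216409414049}
```

View pics/top1.png

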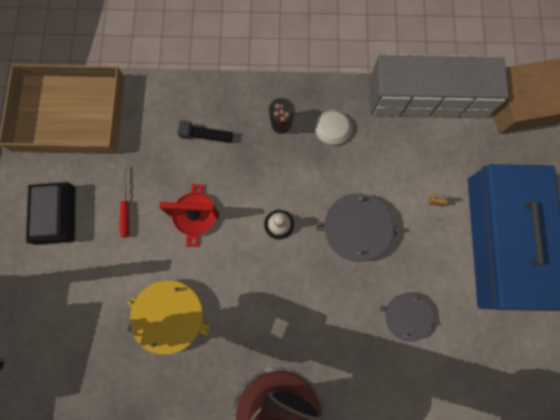

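View pics/side1.png

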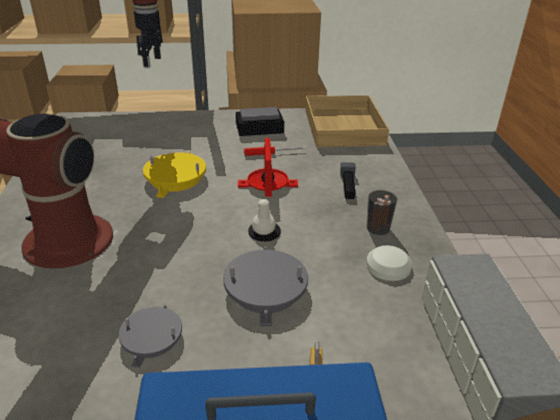

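The top picture shows the red dish at (194,215) with its handle across the image. The bulb is at (279,224). The large grey stand is at (360,227), with pins near (363,199) and (358,256). The yellow stand (167,316) and the small grey one (410,316) are look-alikes. The side view agrees.

```bash
cat > m.py <<'E'
from h import *
def dish(im,W):
    I=im.astype(int); red=(I[...,0]>90)&(I[...,0]>2.5*I[...,1])
    near=np.hypot(W[...,0]-.505,W[...,1]-.235)<.13
    for nm,lo,hi in [("bar",.095,.14),("ears",.003,.013),("low",.003,.03)]:
        m=red&near&(W[...,2]>lo)&(W[...,2]<hi); P=W[m]
        if nm=="ears" : P=P[np.hypot(*(P[:,:2]-[.505,.235]).T)>.066]
        if len(P)<10: print(nm,len(P)); continue
        r=cv2.minAreaRect(P[:,:2].astype(np.float32)*1000)
        w,V=np.linalg.eigh(np.cov(P[:,:2].T)); a=V[:,1]
        print(nm,len(P),"mean",P.mean(0).round(4),"zmed",np.median(P[:,2]).round(4),"rect",np.round(r[0],1),np.round(r[1],1),"axis deg",np.degrees(np.arctan2(a[1],a[0])).round(2))
def stand(im,W,c=(.478,-.207)):
    near=np.hypot(W[...,0]-c[0],W[...,1]-c[1])<.13
    m=near&(W[...,2]>.033)&(W[...,2]<.045); P=W[m]
    (x,y),r=cv2.minEnclosingCircle(P[np.hypot(*(P[:,:2]-c).T)<.1][:,:2].astype(np.float32)*1000)
    print("disc",len(P),P.mean(0).round(4),"circ",round(x,1),round(y,1),round(r,1),"zmed",np.median(P[:,2]))
    m=(near&(W[...,2]>.048)&(W[...,2]<.08)).astype(np.uint8)
    n,L=cv2.connectedComponents(m,connectivity=8)
    for i in range(1,n):
        P=W[L==i]; print("up",len(P),P.mean(0).round(4),P[:,2].max().round(4),"r",np.hypot(*(P.mean(0)[:2]-c)).round(3))
E
python3 - <<'E'
from m import *
for n in ["top","side"]:
    z=np.load(n+"1.npz"); print(n); dish(z["im"],z["W"]); stand(z["im"],z["W"])
K,R,t=cam("wrist"); print("wristcam",-R.T@t,R, K[0,0]); 
E
```

```text
top
bar 378 mean [0.5025 0.2353 0.116 ] zmed 0.1171 rect [504.3 238.3] [133.6  18.5] axis deg 88.68
ears 117 mean [0.4977 0.2391 0.0075] zmed 0.0076 rect [504.7 239.1] [ 29.3 171. ] axis deg 178.53
low 1127 mean [0.4992 0.2399 0.0124] zmed 0.0119 rect [503.6 239.1] [115.7 155.1] axis deg 177.74
disc 3655 [ 0.4732 -0.2035  0.0393] circ 474.5 -209.5 96.9 zmed 0.0393297895257554
up 14 [ 0.5451 -0.2061  0.0577] 0.0639 r 0.067
up 13 [ 0.4019 -0.1999  0.0595] 0.0653 r 0.076
side
bar 167 mean [0.5065 0.2179 0.1158] zmed 0.1185 rect [508.1 236.2] [136.2  14. ] axis deg 87.51
ears 86 mean [0.5137 0.2364 0.0079] zmed 0.0083 rect [508.4 238.6] [ 35.  171.8] axis deg 177.3
low 683 mean [0.5074 0.236  0.0138] zmed 0.0137 rect [509.8 236.7] [125.2 149. ] axis deg 177.42
disc 3904 [ 0.4772 -0.2122  0.0405] circ 475.0 -208.4 98.5 zmed 0.040682709740689646
up 28 [ 0.4062 -0.2019  0.0575] 0.0645 r 0.072
up 27 [ 0.5496 -0.2086  0.0577] 0.0646 r 0.072
wristcam [0.07590976 0.62676149 0.37404062] [[ 2.52373001e-01  9.67630003e-01 -2.15796198e-04]
 [ 9.14219182e-01 -2.38369545e-01  3.27693833e-01]
 [ 3.17034945e-01 -8.28983609e-02 -9.44783946e-01]] 364.7464961142094
```

```bash
python3 -m inch '[[[0,0,-0.01],[0,0,0.1351],1],[[0,0,-0.01],[0,0,0.1351],1],[[0,0,-0.01],[0,0,0.1351],1],[[0,0,-0.01],[0,0,0.1351],1],[[0,0,-0.01],[0,0,0.1351],1],[[0,0,-0.01],[0,0,0.1351],1],[[0,0,-0.01],[0,0,0.1351],1],[[0,0,-0.01],[0,0,0.1351],1]]'
python3 -m inch '[[[0,0,0],[0,0,0.1351],1],[[0,0,0],[0,0,0.1351],1],[[0,0,0],[0,0,0],1],[[0,0,0],[0,0,0],1]]'
```

```text
time: 2.1
tool_pos: [0.1575, 0.6048, 0.2991]
tool_rot: [-0.0, 0.621, 0.783, 0.0]
contact_force: [0.0, 0.7, 0.6]
gripper_width: 1.0
grasp_force: 0.0
time: 2.5
tool_pos: [0.1575, 0.6048, 0.2986]
tool_rot: [0.0, 0.718, 0.696, -0.0]
contact_force: [-0.5, 0.3, 0.5]
gripper_width: 0.998
grasp_force: 0.0
```

```bash
python3 -m inch '[[[-0.031,0.036,0],[0,0,0],1],[[-0.031,0.036,0],[0,0,0],1],[[-0.031,0.036,0],[0,0,0],1],[[-0.031,0.036,0],[0,0,0],1],[[-0.031,0.036,0],[0,0,0],1],[[-0.031,0.036,0],[0,0,0],1],[[-0.031,0.036,0],[0,0,0],1],[[-0.031,0.036,0],[0,0,0],1]]'
python3 -m inch '[[[-0.028,0.035,0],[0,0,0],1],[[-0.028,0.035,0],[0,0,0],1],[[0,0,0],[0,0,0],1],[[0,0,0],[0,0,0],1],[[0,0,0],[0,0,0],1]]'
cat > w.py <<'E'
import sys
from m import *
im,d,W=cloud("wrist",f"pics/{sys.argv[1]}.png")
s=manip.state(); print(s["tool_pos"],s["tool_rot"])
globals()[sys.argv[2]](im,W)
for l in sys.argv[3:]:
    for r in manip.look_for("wrist",l)[:2]: print(l,round(r["score"],2),np.round(r["point"],4))
E
python3 w.py w1 dish dish_grip ball dish
```

```text
time: 3.3
tool_pos: [0.4378, 0.3453, 0.2988]
tool_rot: [0.0, 0.719, 0.696, 0.0]
contact_force: [0.7, -0.5, -0.0]
gripper_width: 0.994
grasp_force: 0.0
time: 3.8
tool_pos: [0.5041, 0.289, 0.2986]
tool_rot: [-0.0, 0.719, 0.695, -0.0]
contact_force: [0.1, 0.8, 0.5]
gripper_width: 0.998
grasp_force: 0.0
[0.50388833 0.28932729 0.29876855] [-1.28781303e-04  7.18593018e-01  6.95430841e-01  5.41568317e-05]
bar 2145 mean [0.5074 0.2479 0.117 ] zmed 0.1178 rect [507.2 241.2] [135.   19.7] axis deg 88.03
ears 748 mean [0.5141 0.243  0.0078] zmed 0.008 rect [508.4 266.7] [ 83.3 175.4] axis deg 177.94
low 6083 mean [0.5073 0.2405 0.0132] zmed 0.0128 rect [507.7 241.2] [160.9 121.2] axis deg 178.16
dish_grip 0.77 [0.5064 0.2406 0.014 ]
dish_grip 0.55 [0.5    0.2461 0.0363]
ball 0.76 [0.4977 0.2423 0.0334]
dish 0.55 [0.5055 0.2376 0.0133]
```

View pics/w1.png

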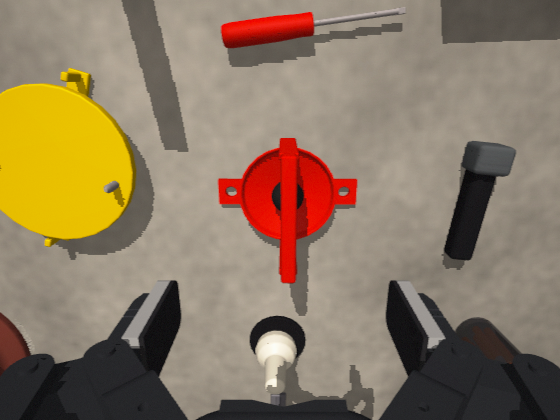

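The wrist view shows the dish at (288,190) with ear holes at (231,191) and (344,190), and the ball under the bar. Measured: dish centre (0.5075, 0.2405), bar top 0.118, x axis −1.95°. Next is the stand.

```bash
python3 -m inch '[[[-0.044,-0.0014,0],[0,0,0],1],[[-0.044,-0.0014,0],[0,0,0],1],[[-0.044,-0.0014,0],[0,0,0],1],[[-0.044,-0.0014,0],[0,0,0],1],[[-0.044,-0.0014,0],[0,0,0],1],[[-0.044,-0.0014,0],[0,0,0],1],[[-0.044,-0.0014,0],[0,0,0],1],[[-0.044,-0.0014,0],[0,0,0],1]]'
python3 -m inch '[[[-0.044,-0.0014,0],[0,0,0],1],[[-0.044,-0.0014,0],[0,0,0],1],[[0,0,0],[0,0,0],1],[[0,0,0],[0,0,0],1],[[0,0,0],[0,0,0],1]]'
python3 w.py w2 stand swivel_top stand
```

```text
time: 4.8
tool_pos: [0.4807, -0.0638, 0.299]
tool_rot: [0.0, 0.719, 0.695, 0.0]
contact_force: [0.2, -0.5, 0.3]
gripper_width: 0.997
grasp_force: 0.0
time: 5.3
tool_pos: [0.4755, -0.1496, 0.2988]
tool_rot: [-0.0, 0.719, 0.695, 0.0]
contact_force: [-0.3, 0.6, -0.4]
gripper_width: 0.996
grasp_force: 0.0
[ 0.47552514 -0.14933293  0.29883213] [3.17019996e-05 7.18557406e-01 6.95467628e-01 1.78203901e-04]
disc 17301 [ 0.4775 -0.1974  0.0401] circ 477.9 -209.2 97.8 zmed 0.040119048123461544
up 81 [ 0.4064 -0.1978  0.0584] 0.0646 r 0.072
up 78 [ 0.5483 -0.205   0.0586] 0.065 r 0.07
swivel_top 0.94 [ 0.2382 -0.319   0.0282]
swivel_top 0.92 [ 0.471  -0.1969  0.0392]
stand 0.94 [ 0.2391 -0.3133  0.0304]
stand 0.56 [ 0.4777 -0.1943  0.0401]
```

View pics/w2.png

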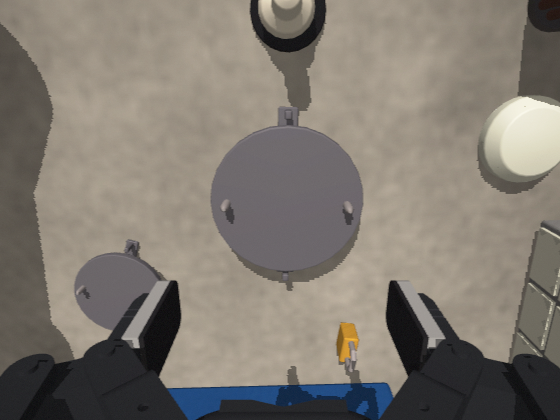

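The wrist view shows the large grey disc centred near (287,199), pins at (226,207) and (347,208), and nubs at (287,113) and (287,278). I'll refine the centres next.

```bash
cat > r.py <<'E'
from m import *
from scipy.optimize import least_squares
def refine(im,W,tag,c=(.4775,-.203)):
    D=np.hypot(W[...,0]-c[0],W[...,1]-c[1])
    m=((D<.105)&(np.abs(W[...,2]-.04)<.004)).astype(np.uint8)
    m=cv2.morphologyEx(m,cv2.MORPH_CLOSE,np.ones((9,9)));m=cv2.morphologyEx(m,cv2.MORPH_OPEN,np.ones((15,15)))
    cs,_=cv2.findContours(m,cv2.RETR_EXTERNAL,cv2.CHAIN_APPROX_NONE); k=max(cs,key=len)[:,0]
    P=W[k[:,1],k[:,0]]; P=P[(np.abs(P[:,2]-.04)<.004)]
    f=least_squares(lambda q:np.hypot(P[:,0]-q[0],P[:,1]-q[1])-q[2],[*c,.092],loss="soft_l1",f_scale=.001)
    print(tag,"disc fit",f.x.round(4),len(P))
    T=[]
    for s in (-1,1):
        n=(np.hypot(W[...,0]-c[0]-s*.072,W[...,1]-c[1]+s*.003)<.02)
        for lo in (.05,.06):
            Q=W[n&(W[...,2]>lo)&(W[...,2]<.07)]
            if len(Q): print("  pin",s,lo,len(Q),Q.mean(0).round(4))
if __name__=="__main__":
    for n in ("top","side"):
        z=np.load(n+"1.npz"); refine(z["im"],z["W"],n)
    im,d,W=cloud("wrist"); refine(im,W,"wrist")
E
python3 r.py
```

```text
top disc fit [ 0.4747 -0.2036  0.0894] 190
  pin -1 0.05 13 [ 0.4019 -0.1999  0.0595]
  pin -1 0.06 7 [ 0.403  -0.2002  0.0624]
  pin 1 0.05 14 [ 0.5451 -0.2061  0.0577]
  pin 1 0.06 5 [ 0.5458 -0.207   0.0624]
side disc fit [ 0.4778 -0.2043  0.0902] 194
  pin -1 0.05 25 [ 0.4062 -0.2019  0.0585]
  pin -1 0.06 12 [ 0.4065 -0.2008  0.0621]
  pin 1 0.05 24 [ 0.5494 -0.2086  0.0589]
  pin 1 0.06 10 [ 0.5494 -0.2072  0.0628]
wrist disc fit [ 0.4774 -0.2026  0.0906] 419
  pin -1 0.05 74 [ 0.4065 -0.1979  0.0593]
  pin -1 0.06 38 [ 0.4057 -0.1988  0.0623]
  pin 1 0.05 75 [ 0.5483 -0.205   0.0593]
  pin 1 0.06 36 [ 0.5489 -0.2061  0.0624]
```

```bash
python3 -m inch '[[[0.0435,0.0021,0],[0,0,0],1],[[0.0435,0.0021,0],[0,0,0],1],[[0.0435,0.0021,0],[0,0,0],1],[[0.0435,0.0021,0],[0,0,0],1],[[0.0435,0.0021,0],[0,0,0],1],[[0.0435,0.0021,0],[0,0,0],1],[[0.0435,0.0021,0],[0,0,0],1],[[0.0435,0.0021,0],[0,0,0],1]]'
python3 -m inch '[[[0.0435,0.0021,0],[0,0,0],1],[[0,0,0],[0,0,0],1],[[0,0,0],[0,0,0],1],[[0,0,0.02],[0,0,0],1],[[0,0,0.025],[0,0,0],1],[[0,0,0.025],[0,0,0],1],[[0,0,0],[0,0,0],1],[[0,0,0],[0,0,0],1]]'
python3 w.py w3 dish; python3 -c "
from m import *
for n in ('top','side'):
    im,d,W=cloud(n); print(n); dish(im,W)"
```

```text
time: 6.3
tool_pos: [0.5037, 0.1991, 0.299]
tool_rot: [0.0, 0.719, 0.695, 0.0]
contact_force: [0.9, -0.4, 0.7]
gripper_width: 0.998
grasp_force: 0.0
time: 7.1
tool_pos: [0.5078, 0.239, 0.2289]
tool_rot: [-0.0, 0.72, 0.694, -0.0]
contact_force: [-0.3, 0.3, 0.4]
gripper_width: 1.0
grasp_force: 0.0
[0.50848467 0.23934895 0.23024163] [4.84178096e-04 7.19699530e-01 6.94285021e-01 8.13850897e-04]
bar 3584 mean [0.5077 0.2476 0.1173] zmed 0.1179 rect [507.1 240.8] [135.3  19.8] axis deg 88.09
ears 1119 mean [0.515  0.2415 0.008 ] zmed 0.0081 rect [508.5 266.1] [ 84.3 175.4] axis deg 177.85
low 9179 mean [0.5078 0.2409 0.0133] zmed 0.0128 rect [507.6 240.5] [121.9 162.9] axis deg 178.06
top
bar 198 mean [0.5016 0.2024 0.1156] zmed 0.1171 rect [503.1 204.3] [66.  17.1] axis deg 86.53
ears 117 mean [0.4933 0.2399 0.0077] zmed 0.0075 rect [504.5 239.5] [ 31.4 171.7] axis deg 177.98
low 813 mean [0.5006 0.2267 0.0123] zmed 0.0118 rect [505.  222.1] [171.5  85.4] axis deg -179.76
side
bar 167 mean [0.5065 0.2174 0.116 ] zmed 0.1186 rect [508.  234.2] [136.   13.9] axis deg 87.38
ears 93 mean [0.5202 0.2355 0.0082] zmed 0.0084 rect [508.6 236.1] [ 35.5 172. ] axis deg 177.43
low 686 mean [0.5083 0.2362 0.0138] zmed 0.0133 rect [507.9 237.3] [119.8 151.6] axis deg 177.56
```

```bash
python3 -m inch '[[[0,0,0.02],[0,0,0],1],[[0,0,0.02],[0,0,0],1],[[0,0,0.02],[0,0,0],1],[[0,0,0.02],[0,0,0],1],[[0,0,0.02],[0,0,0],1],[[0,0,0.016],[0,0,0],1],[[0,0,0],[0,0,0],1],[[0,0,0],[0,0,0],1]]'
python3 -m inch '[[[0,0,0],[0,0,0],0.6],[[0,0,0],[0,0,0],0.4],[[0,0,0],[0,0,0],0.3],[[0,0,0],[0,0,0],0.25],[[0,0,0],[0,0,0],0.2],[[0,0,0],[0,0,0],0.15],[[0,0,0],[0,0,0],0.1],[[0,0,0],[0,0,0],0]]'
python3 -m inch '[[[0,0,0],[0,0,0],0],[[0,0,0],[0,0,0],0],[[0,0,0],[0,0,0],0],[[0,0,0],[0,0,0],0]]'
python3 w.py w4 dish ball
```

```text
time: 8.05
tool_pos: [0.5084, 0.24, 0.1135]
tool_rot: [0.0, 0.719, 0.695, 0.0]
contact_force: [0.2, 1.0, 0.8]
gripper_width: 0.999
grasp_force: 0.0
time: 8.85
tool_pos: [0.5078, 0.2398, 0.1127]
tool_rot: [-0.0, 0.719, 0.695, -0.0]
contact_force: [-0.6, 0.3, 0.8]
gripper_width: -0.003
grasp_force: 0.0
time: 9.25
tool_pos: [0.5079, 0.2398, 0.1127]
tool_rot: [-0.0, 0.719, 0.695, -0.0]
contact_force: [1.3, 0.2, -0.9]
gripper_width: 0.002
grasp_force: 0.0
[0.50787655 0.23982118 0.11271195] [4.28219731e-07 7.19382213e-01 6.94614449e-01 2.31764267e-06]
bar 5563 mean [0.5089 0.2762 0.117 ] zmed 0.1179 rect [506.1 241. ] [135.2  19.9] axis deg 88.06
ears 2192 mean [0.5151 0.2421 0.0079] zmed 0.0081 rect [508.7 266.3] [ 84.1 176.1] axis deg 177.91
low 17105 mean [0.5079 0.2414 0.0135] zmed 0.013 rect [507.6 240.7] [122.1 162.7] axis deg 178.09
ball 0.82 [0.524  0.246  0.0342]
```

View pics/w4.png

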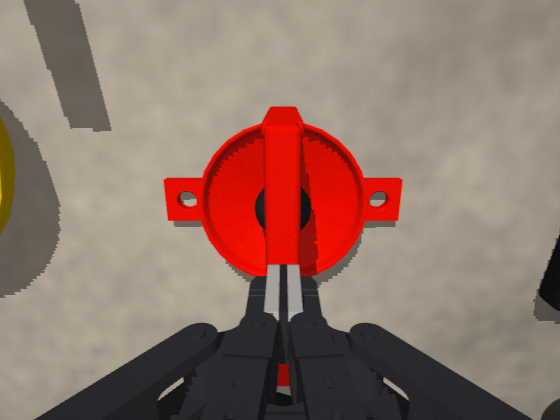

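The fingers report fully shut with no force, and the pads appear near (275,285) and (297,285), apparently over the bar. I'll check their height by depth.

```bash
python3 - <<'E'
from m import *
im,d,W=cloud("wrist")
for v in (255,262,268,275,290,310,340):
    print(v,[ (u,tuple(np.round(W[v,u]*1000).tolist()),im[v,u].tolist()) for u in (262,275,285,297,308)])
s=cv2.imread("pics/w4.png")[240:420,190:380]; cv2.imwrite("pics/w4c.png",cv2.resize(s,None,fx=3,fy=3,interpolation=cv2.INTER_CUBIC))
z,_=manip.grab_frame("side"); cv2.imwrite("pics/s4c.png",cv2.resize(z[90:210,200:340,::-1],None,fx=5,fy=5,interpolation=cv2.INTER_CUBIC))
E
```

```text
255 [(262, (490.0, 198.0, 13.0), [243, 21, 0]), (275, (505.0, 250.0, 118.0), [230, 15, 0]), (285, (509.0, 250.0, 118.0), [228, 9, 0]), (297, (515.0, 249.0, 117.0), [193, 13, 3]), (308, (526.0, 197.0, 14.0), [144, 18, 12])]
262 [(262, (490.0, 193.0, 15.0), [243, 21, 3]), (275, (505.0, 247.0, 118.0), [230, 11, 0]), (285, (509.0, 247.0, 118.0), [229, 14, 0]), (297, (515.0, 246.0, 118.0), [192, 16, 3]), (308, (526.0, 192.0, 16.0), [143, 16, 7])]
268 [(262, (490.0, 188.0, 16.0), [241, 14, 0]), (275, (505.0, 251.0, 132.0), [164, 160, 155]), (285, (509.0, 251.0, 132.0), [38, 35, 39]), (297, (514.0, 252.0, 134.0), [164, 160, 155]), (308, (525.0, 188.0, 18.0), [130, 13, 11])]
275 [(262, (490.0, 185.0, 21.0), [247, 34, 20]), (275, (505.0, 252.0, 139.0), [165, 160, 156]), (285, (509.0, 251.0, 138.0), [36, 34, 37]), (297, (514.0, 251.0, 138.0), [164, 159, 155]), (308, (525.0, 184.0, 22.0), [136, 13, 8])]
290 [(262, (500.0, 247.0, 142.0), [52, 53, 56]), (275, (506.0, 252.0, 151.0), [164, 158, 154]), (285, (509.0, 252.0, 150.0), [36, 36, 38]), (297, (514.0, 251.0, 149.0), [164, 159, 155]), (308, (518.0, 247.0, 142.0), [50, 51, 53])]
310 [(262, (501.0, 247.0, 156.0), [44, 44, 46]), (275, (506.0, 252.0, 163.0), [163, 159, 154]), (285, (509.0, 251.0, 162.0), [40, 39, 41]), (297, (513.0, 251.0, 162.0), [163, 159, 155]), (308, (517.0, 247.0, 157.0), [40, 41, 44])]
340 [(262, (502.0, 253.0, 179.0), [43, 43, 45]), (275, (506.0, 250.0, 175.0), [23, 20, 24]), (285, (509.0, 240.0, 163.0), [43, 42, 41]), (297, (513.0, 252.0, 179.0), [42, 41, 43]), (308, (516.0, 252.0, 178.0), [40, 40, 45])]
```

View pics/s4c.png

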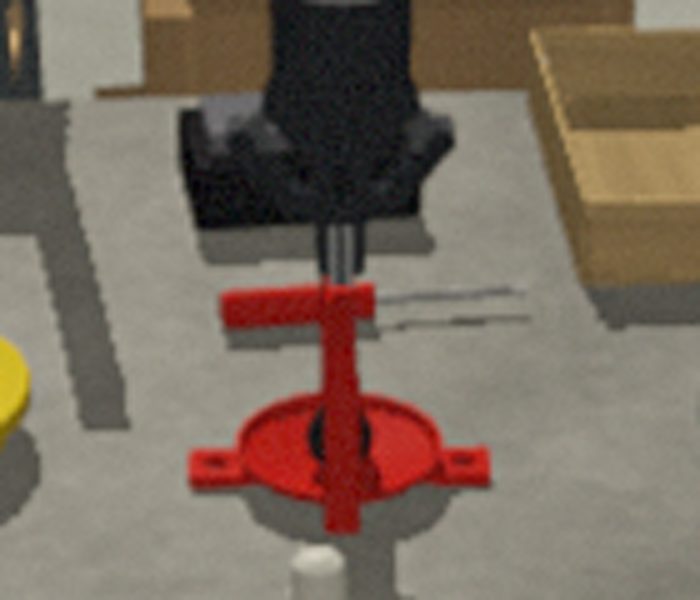

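Both views put the shut fingertips at z ≈ 0.125, just above the bar top at 0.118. They stand about 37 mm higher than the stated tool geometry implies. I'll trust the measurement: open, go 36 mm lower, and close again.

```bash
python3 -m inch '[[[0,0,0],[0,0,0],0.6],[[0,0,0],[0,0,0],1],[[0,0,0],[0,0,0],1],[[0,0,0],[0,0,0],1],[[0,0,0],[0,0,0],1],[[0,0,0],[0,0,0],1]]'
python3 -m inch '[[[0,0,0.009],[0,0,0],1],[[0,0,0.009],[0,0,0],1],[[0,0,0.009],[0,0,0],1],[[0,0,0.009],[0,0,0],1],[[0,0,0],[0,0,0],1],[[0,0,0],[0,0,0],1]]'
python3 - <<'E'
from m import *
im,d,W=cloud("wrist","pics/w5.png"); dish(im,W)
z,_=manip.grab_frame("side"); z=cv2.resize(z[90:210,200:340,::-1],None,fx=3,fy=3); cv2.imwrite("pics/s5.png",np.hstack([z,cv2.resize(im[:,:,::-1],(480,360))])[:, :800+100])
# lowest finger points: dark, z>.06
m=(im.max(2)<80)&(W[...,2]>.05)
for s in (m&(W[...,0]<.49),m&(W[...,0]>.53)):
    P=W[s]; i=np.argsort(P[:,2])[:40]; print(P[i[::8]].round(3).tolist())
E
```

```text
time: 10.05
tool_pos: [0.5079, 0.2398, 0.1127]
tool_rot: [-0.0, 0.719, 0.695, 0.0]
contact_force: [0.2, 0.2, 0.1]
gripper_width: 0.99
grasp_force: 0.0
time: 10.65
tool_pos: [0.5076, 0.2397, 0.0761]
tool_rot: [-0.0, 0.719, 0.695, -0.0]
contact_force: [0.3, -0.2, -0.2]
gripper_width: 0.999
grasp_force: 0.0
bar 12207 mean [0.5086 0.2642 0.1172] zmed 0.1179 rect [507.9 243.8] [129.5  19.8] axis deg 88.13
ears 2901 mean [0.5139 0.2426 0.0078] zmed 0.008 rect [508.6 266.1] [ 84.6 176.5] axis deg 177.91
low 21838 mean [0.5079 0.2414 0.0136] zmed 0.0132 rect [507.8 240.4] [163.6 122.8] axis deg 178.06
[[0.465, 0.244, 0.101], [0.465, 0.24, 0.102], [0.465, 0.247, 0.103], [0.465, 0.25, 0.103], [0.465, 0.243, 0.103]]
[[0.55, 0.233, 0.103], [0.551, 0.242, 0.103], [0.551, 0.247, 0.104], [0.551, 0.244, 0.104], [0.551, 0.248, 0.104]]
```

View pics/s5.png

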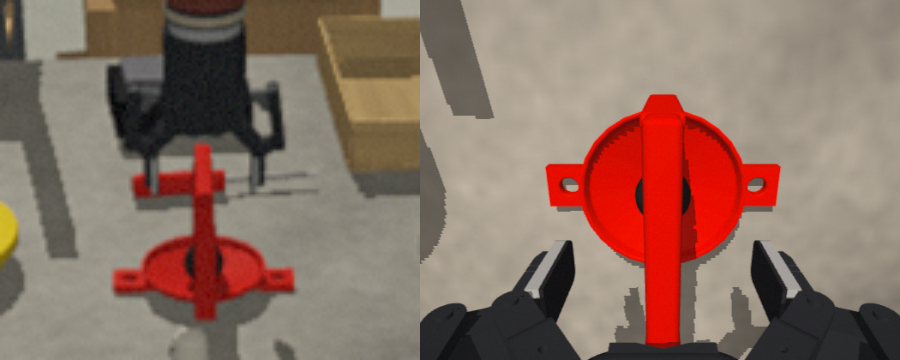

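The open fingertips now stand at z ≈ 0.102 on either side of the bar, and closing should bring them to about 0.09. Closing now.

```bash
python3 -m inch '[[[0,0,0],[0,0,0],0.6],[[0,0,0],[0,0,0],0.4],[[0,0,0],[0,0,0],0.3],[[0,0,0],[0,0,0],0.25],[[0,0,0],[0,0,0],0.2],[[0,0,0],[0,0,0],0.15],[[0,0,0],[0,0,0],0.1],[[0,0,0],[0,0,0],0]]'
python3 -m inch '[[[0,0,0],[0,0,0],0],[[0,0,0],[0,0,0],0],[[0,0,0],[0,0,0],0],[[0,0,0],[0,0,0],0]]'
```

```text
time: 11.55
tool_pos: [0.5079, 0.2399, 0.0769]
tool_rot: [0.0, 0.719, 0.695, 0.0]
contact_force: [-0.2, 0.2, 0.4]
gripper_width: 0.18
grasp_force: 59.5
time: 11.95
tool_pos: [0.5079, 0.2399, 0.0768]
tool_rot: [-0.0, 0.719, 0.695, 0.0]
contact_force: [-1.0, 0.3, 1.9]
gripper_width: 0.172
grasp_force: 59.6
```

```bash
python3 -m inch '[[[0,0,-0.002],[0,0,0],0],[[0,0,-0.004],[0,0,0],0],[[0,0,-0.006],[0,0,0],0],[[0,0,-0.006],[0,0,0],0],[[0,0,-0.006],[0,0,0],0],[[0,0,-0.004],[0,0,0],0],[[0,0,-0.002],[0,0,0],0],[[0,0,0],[0,0,0],0]]'
cat > dw.py <<'E'
# dish in hand: bar/dish pose by camera, relative to stated tool pose
from m import *
s=manip.state(); tp=s["tool_pos"]; zb=tp[2]-.0768; print("tool",tp.round(4),s["tool_rot"].round(4),"F",s["contact_force"].round(1))
for n in ("wrist","top","side"):
    im,d,W=cloud(n); I=im.astype(int); red=(I[...,0]>90)&(I[...,0]>2.5*I[...,1])
    D=W-[tp[0],tp[1],zb]; near=red&(np.hypot(D[...,0],D[...,1])<.13)
    e=D[near&(np.abs(D[...,2]-.008)<.006)&(np.abs(D[...,0])>.066)&(np.abs(D[...,1])<.03)] if abs(s["tool_rot"][1]-.71)<.05 else np.zeros((0,3))
    if len(e)>10:
        r=cv2.minAreaRect(e[:,:2].astype(np.float32)*1000); L=e[e[:,0]<0]; R=e[e[:,0]>0]
        ang=np.degrees(np.arctan2(*(R.mean(0)-L.mean(0))[[1,0]])) if len(L) and len(R) else np.nan
        print(n,"ears ctr",(np.array(r[0])/1000+tp[:2]).round(4),np.round(r[1]),"ang",ang.round(2),"z L/R",L[:,2].mean().round(4)+zb if len(L) else 0,R[:,2].mean().round(4)+zb if len(R) else 0)
    b=D[near&(np.abs(D[...,2]-.116)<.01)]
    if len(b)>10: r=cv2.minAreaRect(b[:,:2].astype(np.float32)*1000); print(n,"bar",(np.array(r[0])/1000+tp[:2]).round(4),np.round(r[1]),"topz",np.percentile(b[:,2],90).round(4)+zb)
    for q in manip.look_for(n,"ball")[:1]: print(n,"ball",round(q["score"],2),np.round(q["point"],3), "vs dish under", zb.round(3))
E
python3 dw.py
```

```text
time: 12.75
tool_pos: [0.5081, 0.2399, 0.1072]
tool_rot: [0.0, 0.719, 0.695, 0.0]
contact_force: [0.5, 0.5, -2.1]
gripper_width: 0.174
grasp_force: 59.0
tool [0.5081 0.2399 0.1072] [2.000e-04 7.194e-01 6.946e-01 4.000e-04] F [ 0.5  0.5 -2.1]
wrist ears ctr [0.5083 0.2407] [ 33. 176.] ang -1.92 z L/R 0.038022495934720825 0.038022495934720825
wrist bar [0.51   0.2537] [108.  41.] topz 0.14912249593472082
wrist ball 0.62 [0.498 0.245 0.065] vs dish under 0.03
top ears ctr [0.5111 0.227 ] [162.  24.] ang 1.52 z L/R 0.03722249593472082 0.037322495934720826
top bar [0.505  0.2377] [131.  17.] topz 0.14892249593472082
side ears ctr [0.5088 0.2369] [ 32. 171.] ang -1.4 z L/R 0.037322495934720826 0.03762249593472082
side bar [0.5081 0.2368] [136.  14.] topz 0.1507224959347208
```

```bash
python3 -m inch '[[[0,0,-0.003],[0,0,0],0],[[0,0,-0.006],[0,0,0],0],[[0,0,-0.009],[0,0,0],0],[[0,0,-0.01],[0,0,0],0],[[0,0,-0.01],[0,0,0],0],[[0,0,-0.01],[0,0,0],0],[[0,0,-0.01],[0,0,0],0],[[0,0,-0.01],[0,0,0],0]]'
python3 -m inch '[[[0,0,-0.01],[0,0,0],0],[[0,0,-0.01],[0,0,0],0],[[0,0,-0.01],[0,0,0],0],[[0,0,-0.007],[0,0,0],0],[[0,0,-0.004],[0,0,0],0],[[0,0,-0.001],[0,0,0],0],[[0,0,0],[0,0,0],0],[[0,0,0],[0,0,0],0]]'
python3 dw.py
```

```text
time: 13.85
tool_pos: [0.5079, 0.2399, 0.1758]
tool_rot: [0.0, 0.719, 0.695, 0.0]
contact_force: [0.2, -0.2, -2.4]
gripper_width: 0.174
grasp_force: 59.0
time: 14.65
tool_pos: [0.5075, 0.2397, 0.216]
tool_rot: [-0.0, 0.719, 0.695, -0.001]
contact_force: [-0.2, -0.2, -1.7]
gripper_width: 0.174
grasp_force: 59.0
tool [0.5075 0.2397 0.216 ] [-2.000e-04  7.194e-01  6.946e-01 -5.000e-04] F [-0.2 -0.2 -1.7]
wrist ears ctr [0.5077 0.2406] [ 33. 176.] ang -1.88 z L/R 0.14701855470082884 0.14681855470082883
wrist bar [0.5095 0.2534] [109.  41.] topz 0.2579185547008288
wrist ball 0.64 [0.494 0.245 0.174] vs dish under 0.139
top ears ctr [0.5048 0.2337] [170.  29.] ang 2.56 z L/R 0.14641855470082885 0.14611855470082882
top bar [0.5044 0.2378] [133.  16.] topz 0.25841855470082886
side ears ctr [0.5093 0.2395] [ 37. 171.] ang -2.61 z L/R 0.14661855470082882 0.14681855470082883
side bar [0.508  0.2382] [141.  13.] topz 0.25971855470082883
```

```bash
python3 -m inch '[[[-0.002,0,0],[0,0,0],0],[[-0.004,0,0],[0,0,0],0],[[-0.006,0,0],[0,0,0],0],[[-0.008,0,0],[0,0,0],0],[[-0.01,0,0],[0,0,0],0],[[-0.012,-0.0005,0],[0,0,0],0],[[-0.012,-0.0005,0],[0,0,0],0],[[-0.012,-0.0005,0],[0,0,0],0]]'
python3 -m inch '[[[-0.012,-0.0005,0],[0,0,0],0],[[-0.012,-0.0005,0],[0,0,0],0],[[-0.012,-0.0005,0],[0,0,0],0],[[-0.012,-0.0005,0],[0,0,0],0],[[-0.012,-0.0005,0],[0,0,0],0],[[-0.012,-0.0005,0],[0,0,0],0],[[-0.012,-0.0005,0],[0,0,0],0],[[-0.012,-0.0005,0],[0,0,0],0]]'
python3 -m inch '[[[-0.012,-0.0005,0],[0,0,0],0],[[-0.012,-0.0005,0],[0,0,0],0],[[-0.012,-0.0005,0],[0,0,0],0],[[-0.012,-0.0005,0],[0,0,0],0],[[-0.012,-0.0005,0],[0,0,0],0],[[-0.012,-0.0005,0],[0,0,0],0],[[-0.012,-0.0005,0],[0,0,0],0],[[-0.012,-0.0005,0],[0,0,0],0]]'
python3 -m inch '[[[-0.012,-0.0005,0],[0,0,0],0],[[-0.012,-0.0005,0],[0,0,0],0],[[-0.012,-0.0005,0],[0,0,0],0],[[-0.012,-0.0005,0],[0,0,0],0],[[-0.012,-0.0005,0],[0,0,0],0],[[-0.012,-0.0005,0],[0,0,0],0],[[-0.012,-0.0005,0],[0,0,0],0],[[-0.012,-0.0005,0],[0,0,0],0]]'
python3 -m inch '[[[-0.012,-0.0002,0],[0,0,0],0],[[-0.012,-0.0002,0],[0,0,0],0],[[-0.012,-0.0002,0],[0,0,0],0],[[-0.012,-0.0002,0],[0,0,0],0],[[-0.012,-0.0002,0],[0,0,0],0],[[-0.01,0,0],[0,0,0],0],[[-0.008,0,0],[0,0,0],0],[[-0.006,0,0],[0,0,0],0]]'
python3 -m inch '[[[-0.004,0,0],[0,0,0],0],[[-0.002,0,0],[0,0,0.005],0],[[0,0,0],[0,0,0.005],0],[[0,0,0],[0,0,0.005],0],[[0,0,0],[0,0,0],0],[[0,0,0],[0,0,0],0],[[0,0,0],[0,0,0],0],[[0,0,0],[0,0,0],0]]'
python3 dw.py; python3 -c "
from h import *
cloud('side','pics/s6.png')"
```

```text
time: 15.75
tool_pos: [0.5039, 0.1727, 0.2168]
tool_rot: [0.0, 0.72, 0.694, 0.0]
contact_force: [-0.0, -0.1, -2.4]
gripper_width: 0.175
grasp_force: 59.0
time: 16.55
tool_pos: [0.4966, 0.0771, 0.2168]
tool_rot: [0.0, 0.719, 0.695, 0.0]
contact_force: [-0.5, -0.2, -2.1]
gripper_width: 0.177
grasp_force: 59.0
time: 17.35
tool_pos: [0.4892, -0.0187, 0.2167]
tool_rot: [-0.0, 0.719, 0.695, -0.0]
contact_force: [-0.5, 0.2, -2.1]
gripper_width: 0.178
grasp_force: 59.0
time: 18.15
tool_pos: [0.4819, -0.1145, 0.2167]
tool_rot: [0.0, 0.719, 0.695, 0.0]
contact_force: [0.2, -0.2, -2.3]
gripper_width: 0.177
grasp_force: 59.0
time: 18.95
tool_pos: [0.478, -0.1981, 0.2167]
tool_rot: [-0.0, 0.719, 0.695, 0.0]
contact_force: [0.5, 0.7, -1.9]
gripper_width: 0.174
grasp_force: 59.0
time: 19.75
tool_pos: [0.4779, -0.2033, 0.2167]
tool_rot: [0.0, 0.724, 0.689, -0.0]
contact_force: [0.5, -0.3, -2.3]
gripper_width: 0.176
grasp_force: 59.0
tool [ 0.4779 -0.2033  0.2167] [ 0.      0.7245  0.6893 -0.    ] F [ 0.5 -0.3 -2.3]
wrist ears ctr [ 0.478  -0.2024] [ 33. 176.] ang -2.69 z L/R 0.14771739074384518 0.14751739074384518
wrist bar [ 0.48   -0.1897] [109.  41.] topz 0.25861739074384515
wrist ball 0.8 [ 0.465 -0.199  0.174] vs dish under 0.14
top bar [ 0.4751 -0.2021] [133.  16.] topz 0.25861739074384515
side ears ctr [ 0.4786 -0.204 ] [ 33. 173.] ang -2.73 z L/R 0.14721739074384518 0.1474173907438452
side bar [ 0.4778 -0.2057] [135.  15.] topz 0.25961739074384516
side ball 0.43 [ 0.467 -0.212  0.169] vs dish under 0.14
```

View pics/s6.png

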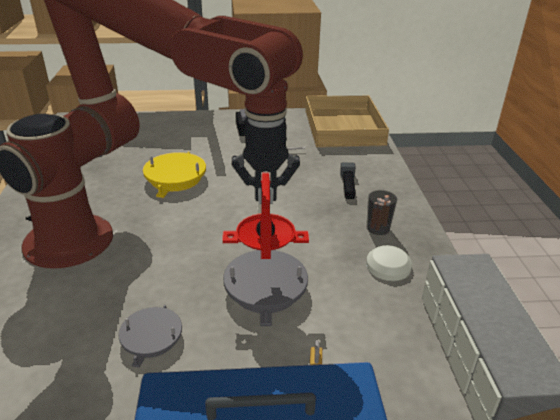

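The side view shows the dish level at (266,233) directly over the grey stand, ball in its middle, with the pins at (233,270) and (299,271) under the ears. Alignment with the pins is within 1 mm and 0.2°, so I'll lower.

```bash
python3 -m inch '[[[0,0,0.003],[0,0,0],0],[[0,0,0.006],[0,0,0],0],[[0,0,0.009],[0,0,0],0],[[0,0,0.01],[0,0,0],0],[[0,0,0.01],[0,0,0],0],[[0,0,0.01],[0,0,0],0],[[0,0,0.009],[0,0,0],0],[[0,0,0.006],[0,0,0],0]]'
python3 -m inch '[[[0,0,0.004],[0,0,0],0],[[0,0,0.001],[0,0,0],0],[[0,0,0],[0,0,0],0],[[0,0,0],[0,0,0],0],[[0,0,0],[0,0,0],0]]'
python3 dw.py; python3 - <<'E'
from r import *
ims=[]
for n in ("side","wrist"):
    im,d,W=cloud(n); refine(im,W,n) if n=="side" else 0
    q=proj(n,[.478,-.203,.08]).astype(int); w=60 if n=="side" else 180; h=w*3//4
    y0=max(q[1]-h,0); x0=max(q[0]-w,0); ims.append(cv2.resize(im[y0:y0+2*h,x0:x0+2*w,::-1],(400,300),interpolation=cv2.INTER_CUBIC))
cv2.imwrite("pics/c7.png",np.hstack(ims))
E
```

```text
time: 20.9
tool_pos: [0.4774, -0.2031, 0.1523]
tool_rot: [-0.001, 0.725, 0.689, -0.0]
contact_force: [-0.6, 0.5, -2.6]
gripper_width: 0.175
grasp_force: 59.0
time: 21.4
tool_pos: [0.4781, -0.2036, 0.1493]
tool_rot: [0.0, 0.725, 0.689, 0.0]
contact_force: [-0.5, 0.3, -1.8]
gripper_width: 0.179
grasp_force: 59.0
tool [ 0.4781 -0.2036  0.1493] [5.000e-04 7.246e-01 6.892e-01 1.000e-04] F [-0.5  0.3 -1.8]
wrist ears ctr [ 0.4785 -0.2028] [ 33. 176.] ang -2.69 z L/R 0.0801817377415118 0.0801817377415118
wrist bar [ 0.4775 -0.1901] [ 41. 109.] topz 0.19118173774151181
wrist ball 0.62 [ 0.465 -0.198  0.106] vs dish under 0.072
top bar [ 0.4748 -0.202 ] [133.  14.] topz 0.1918817377415118
side ears ctr [ 0.4786 -0.2051] [ 34. 173.] ang -2.57 z L/R 0.0795817377415118 0.0798817377415118
side bar [ 0.478  -0.2074] [132.  15.] topz 0.19218173774151182
side disc fit [ 0.4774 -0.2256  0.0718] 199
  pin -1 0.05 17 [ 0.4062 -0.2029  0.0565]
  pin -1 0.06 2 [ 0.4064 -0.2024  0.0606]
  pin 1 0.05 18 [ 0.5493 -0.2108  0.0567]
  pin 1 0.06 2 [ 0.5506 -0.2151  0.0659]
```

View pics/c7.png

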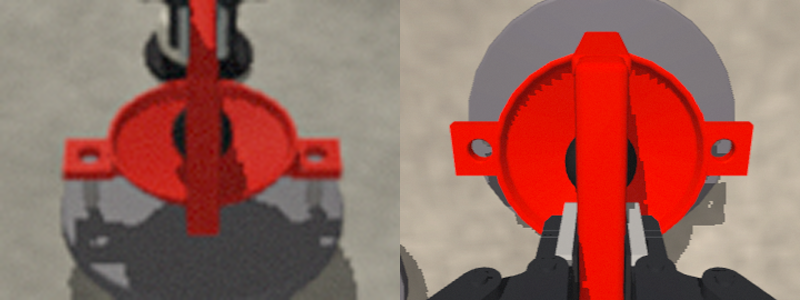

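The pins sit symmetrically under the ear holes, at (90,155) and (315,155) on the left side view and (480,147) and (725,148) on the right wrist view. The ball is centred. I'll lower slowly and watch the force.

```bash
python3 -m inch '[[[0,0,0.002],[0,0,0],0],[[0,0,0.004],[0,0,0],0],[[0,0,0.004],[0,0,0],0],[[0,0,0.004],[0,0,0],0],[[0,0,0.002],[0,0,0],0],[[0,0,0],[0,0,0],0],[[0,0,0],[0,0,0],0]]'
python3 -m inch '[[[0,0,0.002],[0,0,0],0],[[0,0,0.003],[0,0,0],0],[[0,0,0.003],[0,0,0],0],[[0,0,0.003],[0,0,0],0],[[0,0,0.002],[0,0,0],0],[[0,0,0],[0,0,0],0],[[0,0,0],[0,0,0],0]]'
python3 dw.py
```

```text
time: 22.5
tool_pos: [0.4778, -0.2034, 0.1327]
tool_rot: [-0.0, 0.725, 0.689, -0.0]
contact_force: [-0.8, -0.1, -2.4]
gripper_width: 0.18
grasp_force: 59.0
time: 23.2
tool_pos: [0.4778, -0.2034, 0.1196]
tool_rot: [-0.0, 0.725, 0.689, -0.0]
contact_force: [-0.0, -0.0, -2.0]
gripper_width: 0.174
grasp_force: 59.0
tool [ 0.4778 -0.2034  0.1196] [-1.000e-04  7.246e-01  6.892e-01 -0.000e+00] F [-0. -0. -2.]
wrist ears ctr [ 0.4781 -0.2026] [ 33. 176.] ang -2.72 z L/R 0.05072891649283928 0.05062891649283928
wrist bar [ 0.48   -0.1901] [109.  41.] topz 0.1615289164928393
wrist ball 0.56 [ 0.464 -0.199  0.076] vs dish under 0.043
top bar [ 0.4761 -0.2015] [131.  16.] topz 0.16222891649283927
side ears ctr [ 0.4786 -0.2046] [ 34. 174.] ang -2.76 z L/R 0.05072891649283928 0.050528916492839276
side bar [ 0.4786 -0.2098] [126.  14.] topz 0.16322891649283927
side ball 0.63 [ 0.465 -0.211  0.074] vs dish under 0.043
```

```bash
python3 -m inch '[[[0,0,0.001],[0,0,0],0],[[0,0,0.001],[0,0,0],0],[[0,0,0.0005],[0,0,0],0],[[0,0,0],[0,0,0],0],[[0,0,0],[0,0,0],0]]'
python3 -m inch '[[[0,0,0.0005],[0,0,0],0],[[0,0,0.0005],[0,0,0],0],[[0,0,0],[0,0,0],0],[[0,0,0],[0,0,0],0],[[0,0,0],[0,0,0],0]]'
```

```text
time: 24.0
tool_pos: [0.4778, -0.2034, 0.1172]
tool_rot: [-0.0, 0.725, 0.689, -0.0]
contact_force: [-0.4, 0.5, -2.2]
gripper_width: 0.176
grasp_force: 59.0
time: 24.5
tool_pos: [0.478, -0.2035, 0.1168]
tool_rot: [0.0, 0.725, 0.689, 0.0]
contact_force: [-3.0, 2.1, 3.6]
gripper_width: 0.18
grasp_force: 59.9
```

```bash
python3 -m inch '[[[0,0,0],[0,0,0],0],[[0,0,0],[0,0,0],0],[[0,0,0],[0,0,-0.02],0],[[0,0,0],[0,0,-0.04],0],[[0,0,0],[0,0,-0.05],0],[[0,0,0],[0,0,-0.05],0],[[0,0,0],[0,0,-0.04],0],[[0,0,0],[0,0,-0.02],0]]'
python3 -m inch '[[[0,0,0],[0,0,0],0],[[0,0,0],[0,0,0],0],[[0,0,0],[0,0,0],0]]'
python3 -c "
from h import *
s=manip.state();print(s['contact_force'],s['ft_torque'])"
```

```text
time: 25.3
tool_pos: [0.4779, -0.2035, 0.1168]
tool_rot: [0.0, 0.644, 0.765, -0.0]
contact_force: [-4.0, 1.8, 5.1]
gripper_width: 0.175
grasp_force: 60.2
time: 25.6
tool_pos: [0.4779, -0.2035, 0.1168]
tool_rot: [0.0, 0.645, 0.765, -0.0]
contact_force: [-3.8, 1.4, 6.4]
gripper_width: 0.177
grasp_force: 60.2
[-3.83767635  1.39167947  6.39541575] [ 0.30207015  0.59792751 -0.0214138 ]
```

```bash
python3 -m inch '[[[0,0,0],[0,0,-0.02],0],[[0,0,0],[0,0,-0.04],0],[[0,0,0],[0,0,-0.06],0],[[0,0,0],[0,0,-0.06],0],[[0,0,0],[0,0,-0.06],0],[[0,0,0],[0,0,-0.06],0],[[0,0,0],[0,0,-0.06],0],[[0,0,0],[0,0,-0.06],0]]'
python3 -m inch '[[[0,0,0],[0,0,-0.06],0],[[0,0,0],[0,0,-0.06],0],[[0,0,0],[0,0,-0.06],0],[[0,0,0],[0,0,-0.06],0],[[0,0,0],[0,0,-0.06],0],[[0,0,0],[0,0,-0.04],0],[[0,0,0],[0,0,-0.02],0],[[0,0,0],[0,0,0],0]]'
```

```text
time: 26.4
tool_pos: [0.4778, -0.2036, 0.1168]
tool_rot: [-0.0, 0.47, 0.883, -0.0]
contact_force: [-4.6, 2.1, 5.6]
gripper_width: 0.177
grasp_force: 60.2
time: 27.2
tool_pos: [0.4777, -0.2036, 0.1168]
tool_rot: [-0.0, 0.305, 0.952, -0.0]
contact_force: [-4.5, 1.4, 5.7]
gripper_width: 0.177
grasp_force: 60.2
```

```bash
python3 -m inch '[[[0,0,0],[0,0,-0.02],0],[[0,0,0],[0,0,-0.04],0],[[0,0,0],[0,0,-0.06],0],[[0,0,0],[0,0,-0.06],0],[[0,0,0],[0,0,-0.06],0],[[0,0,0],[0,0,-0.06],0],[[0,0,0],[0,0,-0.06],0],[[0,0,0],[0,0,-0.06],0]]'
python3 -m inch '[[[0,0,0],[0,0,-0.06],0],[[0,0,0],[0,0,-0.05],0],[[0,0,0],[0,0,-0.03],0],[[0,0,0],[0,0,-0.02],0],[[0,0,0],[0,0,0],0],[[0,0,0],[0,0,0],0],[[0,0,0],[0,0,0],0]]'
python3 - <<'E'
from h import *
s=manip.state(); print(s['tool_pos'],s['tool_rot'].round(4),s['contact_force'],s['ft_torque']); q=s['tool_rot']; print("yaw turn",np.degrees(np.arctan2(q[2]**2-q[1]**2,2*q[1]*q[2])))
im,d,W=cloud("wrist"); I=im.astype(int); red=(I[...,0]>90)&(I[...,0]>2.5*I[...,1])
z=W[...,2]; m=red&(abs(z-.048)<.006)&(abs(W[...,1]+.203)>.067)&(np.hypot(W[...,0]-.478,W[...,1]+.203)<.11)
P=W[m]; L=P[P[:,1]<-.203]; R=P[P[:,1]>-.203]; print("ears",L.mean(0).round(4),R.mean(0).round(4),"ang",np.degrees(np.arctan2(*(R-0).mean(0)[[1,0]]-L.mean(0)[[1,0]])).round(2), "rect",cv2.minAreaRect(P[:,:2].astype(np.float32)*1000))
print([ (round(r['score'],2),np.round(r['point'],3)) for r in manip.look_for("wrist","ball")])
im2,_,_=cloud("top"); q=proj("top",[.478,-.203,.08]).astype(int)
cv2.imwrite("pics/f.png",np.hstack([cv2.resize(im[...,::-1],(400,300)),cv2.resize(im2[q[1]-60:q[1]+60,q[0]-80:q[0]+80,::-1],(400,300),interpolation=cv2.INTER_CUBIC)]))
E
```

```text
time: 28.0
tool_pos: [0.478, -0.2038, 0.1168]
tool_rot: [0.0, 0.099, 0.995, -0.0]
contact_force: [-3.9, 0.7, 4.6]
gripper_width: 0.181
grasp_force: 60.1
time: 28.7
tool_pos: [0.478, -0.2038, 0.1168]
tool_rot: [0.0, 0.021, 1.0, -0.0]
contact_force: [-3.9, 0.2, 4.8]
gripper_width: 0.178
grasp_force: 60.1
[ 0.47795748 -0.20377615  0.11679897] [ 1.000e-04  2.060e-02  9.998e-01 -4.000e-04] [-3.93501673  0.21771917  4.84240693] [ 0.19653244  0.54292083 -0.05712709]
yaw turn 87.64357390090508
ears [ 0.4733 -0.2818  0.0478] [ 0.4793 -0.1245  0.0477] ang 87.81 rect ((478.1225891113281, -203.487060546875), (176.42440795898438, 32.5743522644043), 87.58984375)
[(0.77, array([ 0.474, -0.215,  0.075])), (0.47, array([ 0.485, -0.02 ,  0.033]))]
```

View pics/f.png

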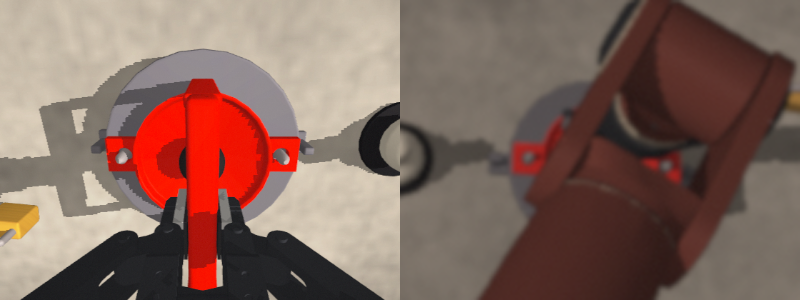

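The final view shows the pins through both ears at (123,157) and (284,157), in line with the nubs at (100,143) and (305,143). The ball is mid-dish at (202,157). The ear tops are at 0.048, so the dish is flush. It has turned about 90.4° and the grip is 60 N, so I'm handing in.

```bash
python3 -c "
from plant import manip
print(manip.job_done())"
```

```text
the job is handed in; nothing more can be done
None
```

I handed the job in with the dish flush on both pins of the large grey stand, turned a quarter turn (about 90.4° measured), still gripped at 60 N and with the ball in the middle; no verdict came back.

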